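# Lay a standing plaster mould down against the bench stop

## Robot

A 6-joint arm with a two-finger parallel gripper is mounted at the origin on the work surface. World frame = base frame: x ahead of the robot, y to its left, z up, the work surface at z = 0. Lengths are in mm, angles in rad, forces in N, time in s.
With the tool pointing down it reaches from about 275 to 750 mm from the base axis. Payload 10.2 kg.
Tool frame: the origin (TCP) lies midway between the tips of the shut fingers; the grasp point (between the pads) lies 19 mm behind it; z points along the fingers, y is the line along which they close (so a half turn about z gives the same grasp; the last joint's range is limited). The gripper opens to 85 mm and grips with 20 to 120 N. Pads are 22 mm wide; open, the fingers measure 114 mm over their backs; the gripper's body (76 mm by 85 mm) begins 54 mm behind the grasp point. The pads swing forward as they close: fully open they stand 13 mm farther back than shut.
Start: joints at [-1.344, 0.313, 1.498, -0, 1.331, -0.223], TCP at [228.251, -472.792, 204.494] pointing down, gripper open.
Joint ranges: [-2.94, 2.94], [-0.97, 2.17], [0.19, 2.56], [-1.23, 4.37], [0.02, 3.11], [-2.88, 2.88]. Speed limits (rad/s): [2.39, 2.39, 3.01, 3.14, 3.14, 3.14].

## Interface

Orientations are given as a unit quaternion [w, x, y, z].
In Python, from rig import ctrl gives the robot as it stands.
- The arm moves only by the tool send_rows, never from a script. Its argument "targets" is a list of rows, each a list of 7 numbers: the closure, from -1 (fully open) to 1 (shut), so that 0 is half open, then the shift along the tool's x, y, z in m, then the turn, a rotation vector about the tool's x, y, z in rad. In form: [[claw, dx, dy, dz, ax, ay, az], ...]. A call has exactly 10 rows; each row shifts and turns the commanded pose from where the row before left it, along the tool's axes as they then stand; what a row does not reach is not made up. A row lasts 1/8 s, in which the tool goes at most 62.5 mm and 10.7 degrees, less where a joint would pass 70% of its speed; a pose out of reach is approached as far as the arm can. A call with a gripper value outside its range is refused whole. The fingers move at their own pace and stop on an object; "squeeze" is the grip in N (left out, the last holds). Time passes only in rows, so rows that do not move let the fingers close, or fill a call up. It gives the time, the measured TCP pose, the force, the opening and the grip force at its end, in the units of the state.
- ctrl.sense(): the state, without advancing time (a new reading comes with each control period).
- ctrl.capture(name): name is "side" or "top"; returns a dict with "img" (384x512x3 uint8, red, green, blue), "camera_matrix" (3x3 intrinsics, pixels), "k1" (the pictures are not rectified: a ray, as slopes to the right and down, at radius r is drawn at 1 + k1 r^2 times it, then the intrinsics apply), "R" (3x3) and "t" (3): a world point X has camera coordinates R X + t. Camera axes: x right, y down, z forward; pixel columns grow to the right and rows downward; lengths in mm; the calibration is good to about 2 mm. A picture is of the moment at which its call begins. There is no depth.
- ctrl.finish_job(): hands the job in; it is judged then, once.
Trained networks look in a picture, given as the dict that the camera call returned (one of the last four; its "shot" number tells which), for a name from the list of things; names that differ only in an ending like _2 or _b are one class to them, and where a whole thing is asked for, a point or a joint stands for the part that bears it (a point fixed in the world has none). Each returns a list of dicts, best first, with "score" (0 to 1); they miss things now and then, are a little off and sometimes report something else, mostly with a low value. They report only what shows in the picture. A call takes as long as a camera call.
- ctrl.boxes_of(query, picture): "extent" ([left, top, width, height] in pixels, round what is visible of it).
- ctrl.landmark_of(query, picture): "point" ([column, row] in pixels: a listed point, or the origin of a listed thing).
The state is a dict: "time_s": time; "joints": joint angles; "dq": joint speeds; "tau": joint torques, N m; "eef_pos": TCP position; "ee_rot": TCP orientation; "force": force on the tool from outside, world axes, zero at the start; "wrist_torque": the same for the moment, N m; "grip_width": opening from 0.0 (shut) to 1.0 (fully open); "grip_force": force on a finger pad.
Only numpy, scipy, OpenCV 4.12 (cv2) and the standard library are available. Lean on these libraries where they do the work, as an engineer would, in place of code of your own. Each camera call takes 0.05 s, during which the arm holds its last target. There are 200 camera calls.

## Task

Tip the tall plaster mould over, away from the wooden stop at the end of its board, and let it down gently with your fingers so that it lies on its broad face with the orange spout pointing away from the stop; it must not be allowed to drop. Finish with it pushed back along the board, its foot flat and square against the stop. Use fingertips only, without gripping or lifting the mould, and leave the cans and bottle standing around it alone.

Things in the scene. Friction and masses are not known exactly. Their poses are not given: they have to be found in the camera images.
- mould: Loose upright two-half plaster mould (off-white, dark seam, two blue straps), 0.5 to 0.75 kg. Block 60 mm thick along its x, 80 wide along y, 150 tall along z, plus the spout (190 overall). Origin: centre of its foot (underside). +x is the normal of the broad face looking away from the stop, the face to lie on: lying as asked, +x points straight down and z away from the stop.
- heel (a point): Middle of the mould's front lower edge (30 mm from the foot's centre along the mould's +x), the edge it tips over; it stays on the board. The mould balances on it at about 0.4 rad of tilt and falls by itself beyond that, unless something holds it back.
- foot (a point): Centre of the mould's underside (foot); axes as the mould's.
- spout_end (a point): Centre of the free end of the round orange pouring spout (22 mm diameter, 40 mm long, standing centrally on the mould's top), 190 mm from the foot along the mould's z; axes as the mould's. When the mould lies flat, the underside of the spout is 19 mm above the board's top.
- bench_hook: Fixed plywood board on the bench, top 24 mm above it, 150 mm wide, a dark wooden stop (20 thick, 40 high above the board, 150 wide) across one end. Origin on the bench under the board's middle; +x along the board away from the stop, from the stop's face at x = -100 mm to the free end at +100 mm. The mould starts with its back 10 to 30 mm from the stop; tipped, its spout lies beyond the free end.
- stop_face (a point): Bottom middle of the stop's face, where it meets the board's top; x points along the board away from the stop, y across, z up.
- spray_can: Bystander: upright spray can, 52 mm diameter, 170 mm tall; origin at the centre of its underside. Leave alone.
- glue_bottle: Bystander: upright white glue bottle, 56 mm diameter, 150 mm tall; origin at the centre of its underside. Leave alone.
- filler_tin: Bystander: upright small tin, 68 mm diameter, 75 mm tall; origin at the centre of its underside. Leave alone.

How it is judged:
By the outcome, as a careful person would: the job done as asked, in the order asked, and still so for the second after the job is handed in, with the robot touching nothing.
It also fails if it takes over 72 s, if anything falls off the work surface, if the arm or the gripper's body presses on something with over 40 N, if the wrist force passes 120 N, or if a joint passes its speed limit or range.

## Working session

There is one attempt and no reset: what is moved stays moved. The work goes in short steps, Python scripts to look and compute and a tool call to move; the robot and the scene stay as the last step left them, time stands still between calls to the robot, and variables do not carry over. Pictures are saved under pics/ and viewed, at most 10 in all, crops included, and the job is handed in when it is done.

Besides the shell and the picture viewer there is one more tool, called after "Emit:" by a JSON object that holds its "fn" and its "kwargs". send_rows: Moves the arm, as the interface text tells. Its arguments: {"type":"object","properties":{"targets":{"type":"array"},"squeeze":{"type":"number"}},"required":["targets"]}

```bash
ls; mkdir -p pics
cat > h.py <<'E'
import numpy as np, cv2
from rig import ctrl
from scipy.optimize import least_squares
def proj(c,X):
    p=np.asarray(c['R'])@np.asarray(X,float)+np.asarray(c['t']).ravel(); u=p[:2]/p[2]
    u=u*(1+c['k1']*(u@u)); return (np.asarray(c['camera_matrix'])@[u[0],u[1],1])[:2]
def tri(cs,ps):
    return least_squares(lambda X:np.concatenate([proj(c,X)-p for c,p in zip(cs,ps)]),[450,0,50]).x
def onz(c,p,z):
    return np.append(least_squares(lambda X:proj(c,[X[0],X[1],z])-p,[450,0]).x,z)
E
python3 - <<'E'
from h import *
C={n:ctrl.capture(n) for n in('side','top')}
for n,c in C.items():
    cv2.imwrite(f'pics/{n}0.png',c['img'][:,:,::-1]); print(n,'cam at',-np.asarray(c['R']).T@np.asarray(c['t']).ravel())
for q in ['mould','heel','foot','spout_end','bench_hook','stop_face','spray_can','glue_bottle','filler_tin']:
    P=[]
    for n,c in C.items():
        l=ctrl.landmark_of(q,c); print(q,n,[(np.round(d['point']),round(d['score'],2)) for d in l[:2]]); P.append(l[0]['point'] if l else None)
    if all(p is not None for p in P): print('   ',tri(list(C.values()),P).round(1))
s=ctrl.sense();print(s)
E
```

```text
pics
side cam at [549.28696717 386.35800517 574.08948272]
top cam at [541.00010659 -95.59441231 806.93934345]
mould side [(array([258., 214.]), 0.88), (array([329., 231.]), 0.74)]
mould top [(array([285., 206.]), 0.61)]
    [ 591.1 -135.2   32.3]
heel side [(array([261., 225.]), 0.7)]
heel top [(array([274., 208.]), 0.68)]
    [ 584.5 -112.6   26.1]
foot side [(array([258., 217.]), 0.88)]
foot top [(array([286., 203.]), 0.63)]
    [ 595.  -139.1   20. ]
spout_end side [(array([259., 134.]), 0.87)]
spout_end top [(array([292., 194.]), 0.73)]
    [ 596.  -136.1  228.7]
bench_hook side [(array([263., 243.]), 0.66)]
bench_hook top [(array([265., 216.]), 0.96)]
    [572.8 -91.3  -5.7]
stop_face side []
stop_face top [(array([303., 199.]), 0.87)]
spray_can side [(array([178., 267.]), 0.77)]
spray_can top [(array([230., 144.]), 0.67)]
    [731.9  -6.6   5. ]
glue_bottle side [(array([329., 231.]), 0.74)]
glue_bottle top [(array([285., 278.]), 0.58)]
    [ 435.1 -141.5   -5.9]
filler_tin side [(array([226., 181.]), 0.6)]
filler_tin top [(array([346., 169.]), 0.74)]
    [ 684.  -277.2   -6.1]
{'time_s': 1.0, 'joints': array([-1.34440707e+00,  3.12898295e-01,  1.49768627e+00, -1.22167800e-06,
        1.33100173e+00, -2.23361510e-01]), 'dq': array([ 0.00079083, -0.0009234 ,  0.00075807,  0.00150598, -0.00061782,
        0.0007055 ]), 'tau': array([-2.29262230e-03, -4.12185824e+01, -2.59896094e+01, -4.36341497e-04,
        5.35961863e-04, -6.16936902e-06]), 'eef_pos': array([ 228.24846343, -472.7989258 ,  204.50022205]), 'ee_rot': array([ 3.17786865e-06,  9.74821870e-01,  2.22985028e-01, -5.88551169e-07]), 'force': array([-0.38199507, -0.36416199,  0.28148145]), 'wrist_torque': array([ 0.04575376, -0.0443172 ,  0.02567446]), 'grip_force': 0.0, 'grip_width': 1.00050029433978}
```

Run:
```python
import cv2,numpy as np
a=cv2.imread('pics/side0.png')[90:330,110:400];b=cv2.imread('pics/top0.png')[90:330,180:400]
a=cv2.resize(a,None,fx=1.5,fy=1.5,interpolation=3);b=cv2.resize(b,None,fx=1.65,fy=1.5,interpolation=3)
cv2.imwrite('pics/ab.png',np.hstack([a,b])); print(a.shape,b.shape)
```

```text
(360, 435, 3) (360, 363, 3)
```

View pics/ab.png

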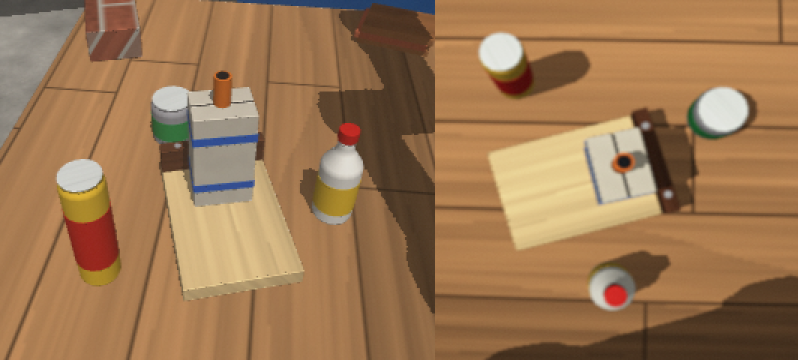

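View pics/top0.png

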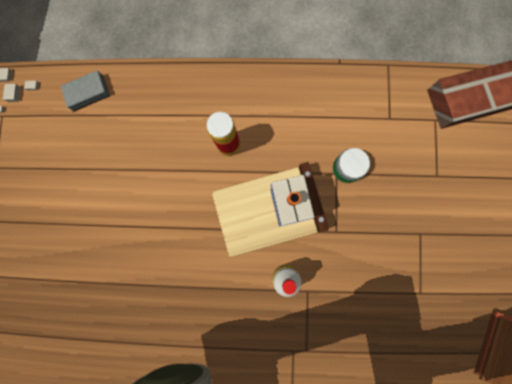

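Board's free end points to world +y (left in the top view, corners about (213,193) and (230,256)). The mould stands by the stop around (293,198), and the bystanders are well clear of it. Next I'll measure the board and mould poses.

Run:
```python
from h import *
c=ctrl.capture('top'); s=ctrl.capture('side')
g=cv2.cvtColor(c['img'],cv2.COLOR_RGB2GRAY); gs=cv2.cvtColor(s['img'],cv2.COLOR_RGB2GRAY)
crit=(3,50,.01)
def sub(g,p,w=4): return cv2.cornerSubPix(g,np.array(p,np.float32).reshape(-1,1,2),(w,w),(-1,-1),crit).reshape(-1,2)
bt=sub(g,[(213,193),(230,256)])
bs=sub(gs,[(110+184/1.5,90+291/1.5),(110+301/1.5,90+272/1.5)])
print(bt,bs)
X=[onz(c,p,24) for p in bt]+[onz(s,p,24) for p in bs]
for x in X: print('free corner',x.round(1))
for a,b in((bt[0],bs[0]),(bt[1],bs[1])): print('tri',tri([c,s],[a,b]).round(1))
for p in [(299.4,168),(317,232.7)]: print('stop-end corner',onz(c,p,24).round(1))
# mould top face in both
hsv=cv2.cvtColor(c['img'],cv2.COLOR_RGB2HSV)
for p in [(285,190),(300,205),(250,215),(293,215)]: print(p,hsv[p[1],p[0]])
m=((hsv[...,1]<60)&(hsv[...,2]>120)).astype(np.uint8); m[:, :265]=0;m[:,325:]=0;m[:165]=0;m[235:]=0
m=cv2.morphologyEx(m,cv2.MORPH_CLOSE,np.ones((5,5)))
ct=max(cv2.findContours(m,0,2)[0],key=cv2.contourArea); r=cv2.minAreaRect(ct); q=cv2.boxPoints(r); print(r)
for p in q: print('mtop',p.round(1),onz(c,p,174).round(1))
l=ctrl.landmark_of('spout_end',c);l2=ctrl.landmark_of('spout_end',s)
print('spout',onz(c,l[0]['point'],214),onz(s,l2[0]['point'],214))
l=ctrl.landmark_of('stop_face',c);print('stopface',onz(c,l[0]['point'],24))
l=ctrl.landmark_of('heel',s);print('heel',onz(s,l[0]['point'],24)) if l else 0
a=cv2.resize(s['img'][110:240,210:300],None,fx=4.4,fy=4.4,interpolation=cv2.INTER_CUBIC);b=cv2.resize(c['img'][160:240,205:330],None,fx=3.2,fy=3.2,interpolation=cv2.INTER_CUBIC)
b=cv2.copyMakeBorder(b,0,a.shape[0]-b.shape[0],0,0,0);cv2.imwrite('pics/ab2.png',np.hstack([a,b])[:,:,::-1]);print(a.shape,b.shape)
```

```text
[[211.75237 192.40897]
 [229.09233 256.17075]] [[231.7724  283.4365 ]
 [312.38608 269.91098]]
free corner [618.6  27.6  24. ]
free corner [479.2 -15.7  24. ]
free corner [620.4  30.4  24. ]
free corner [478.5 -14.8  24. ]
tri [620.1  28.2  20.5]
tri [478.6 -15.6  23. ]
stop-end corner [ 677.5 -166.1   24. ]
stop-end corner [ 535.4 -206.6   24. ]
(285, 190) [ 23  35 209]
(300, 205) [ 23  34 208]
(250, 215) [ 21  92 232]
(293, 215) [ 22  36 208]
((293.5252685546875, 198.60955810546875), (47.745174407958984, 42.123680114746094), 77.00537872314453)
mtop [267.6 180.1] [628.2 -96.1 174. ]
mtop [308.7 170.6] [ 647.  -169.3  174. ]
mtop [319.4 217.1] [ 564.  -189.3  174. ]
mtop [278.4 226.6] [ 545.5 -116.9  174. ]
spout [ 597.71922767 -142.29222914  214.        ] [ 597.49679696 -150.75309929  214.        ]
stopface [ 612.90959415 -181.73202274   24.        ]
heel [ 585.69418265 -112.80773643   24.        ]
(572, 396, 3) (572, 400, 3)
```

View pics/ab2.png

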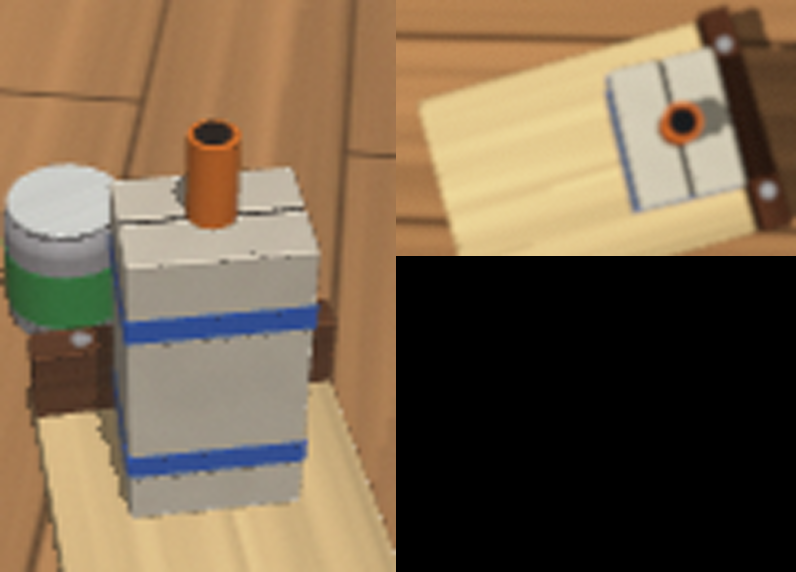

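The crops show the mould's top-face corners: side view (238,171), (282,167), (235,152), (276,148), with its foot edge at (241,227)–(278,224). I'll fit the mould pose to these.

```bash
cat >> h.py <<'E'
YAW=np.radians(106.8); BX=np.array([np.cos(YAW),np.sin(YAW),0]); BY=np.array([-BX[1],BX[0],0]); BO=np.array([578,-88.8,0.])
E
python3 - <<'E'
from h import *
c=ctrl.capture('top'); s=ctrl.capture('side')
ob=[(s,30,40,150,237.7,170.9),(s,30,-40,150,282,167.3),(s,-30,40,150,235.2,151.6),(s,-30,-40,150,276.4,148.2),(s,30,40,0,240.9,227.5),(s,30,-40,0,278.2,223.6),
(c,30,-40,150,271.25,183.4),(c,30,40,150,280.3,226.2),(c,-30,-40,150,304.4,175),(c,-30,40,150,314.4,217.8)]
# side view looks from +y: image left = +x world
def sgn(o): return (o[0],o[1],(-o[2] if o[0] is s else o[2]),)+o[3:]
ob=[sgn(o) for o in ob]
def f(p):
    a=p[2];ex=np.array([np.cos(a),np.sin(a),0]);ey=np.array([-ex[1],ex[0],0])
    return np.concatenate([proj(o[0],np.array([p[0],p[1],24+o[3]])+o[1]*ex+o[2]*ey)-o[4:] for o in ob])
r=least_squares(f,[595,-140,YAW]);print(r.x[:2],np.degrees(r.x[2]),r.fun.reshape(-1,2).round(1))
p=np.append(r.x[:2],0)-BO;print('mould in board frame',p@BX,p@BY)
for o in ((s,(259,134)),(c,(291.5,198))): pass
l=ctrl.landmark_of('spout_end',c)[0]['point'];l2=ctrl.landmark_of('spout_end',s)[0]['point'];print(proj(c,[*r.x[:2],214]),l,proj(s,[*r.x[:2],214]),l2)
E
```

```text
[ 593.04626303 -140.41022921] 104.23599095610305 [[ 0.8 -0.7]
 [ 1.2 -0.6]
 [-0.2 -1.4]
 [ 0.5 -1.1]
 [-1.2  0.1]
 [ 0.2  0.3]
 [-0.6 -1.2]
 [ 0.5 -0.3]
 [-1.2 -0.2]
 [-0.6  0.5]]
mould in board frame -53.75632713578154 0.5129163246924049
[293.82833507 198.26018558] [293.5, 194.8] [258.92816733 139.96748493] [260.4, 225.5]
```

Emit:
{"fn": "send_rows", "kwargs": {"targets": [[0.2,0,0,-0.043,0,0,0.1],[0.2,0,0,-0.043,0,0,0.1],[0.2,0.0544,-0.0291,0,0,0,0],[0.2,0.0544,-0.0291,0,0,0,0],[0.2,0.0544,-0.0291,0,0,0,0],[0.2,0.0544,-0.0291,0,0,0,0],[0.2,0.0544,-0.0291,0,0,0,0],[0.2,0.0544,-0.0291,0,0,0,0],[0.2,0.0544,-0.0291,0,0,0,0],[0.2,0.0544,-0.0291,0,0,0,0]]}}

```text
time_s: 2.75
eef_pos: [593.7, -138.0, 290.6]
ee_rot: [0.0, 0.992, 0.125, 0.0]
force: [0.4, -1.3, 0.4]
grip_width: 0.404
grip_force: 0.0
```

Emit:
{"fn": "send_rows", "kwargs": {"targets": [[0.2,0,-0.05,0,0,0,0],[0.2,0,-0.05,0,0,0,0],[0.2,0,-0.05,0,-0.18,0,0],[0.2,0,0,0,-0.18,0,0],[0.2,0,0,0,-0.18,0,0],[0.2,0,0,0,-0.18,0,0],[0.2,0,0,0,-0.18,0,0],[0.2,0,0,0,-0.18,0,0],[0.2,0,0,0,0,0,0],[0.2,0,0,0,0,0,0]]}}

```text
time_s: 4.0
eef_pos: [555.7, 5.5, 291.3]
ee_rot: [0.509, 0.852, 0.106, 0.064]
force: [0.5, 0.7, 0.5]
grip_width: 0.401
grip_force: 0.0
```

Run:
```python
from h import *
from scipy.spatial.transform import Rotation as R
s=ctrl.sense();q=s['ee_rot'];print(s['joints'].round(2),s['eef_pos'].round(1),R.from_quat([*q[1:],q[0]]).as_matrix().round(3))
```

```text
[ 0.25  0.43  1.5  -1.1   1.4   1.89] [555.7   5.5 291.3] [[ 0.969  0.115  0.218]
 [ 0.246 -0.46  -0.853]
 [ 0.002  0.88  -0.474]]
```

Emit:
{"fn": "send_rows", "kwargs": {"targets": [[0.2,0,0,0,0.12,0,0],[0.2,0,-0.0427,0.0189,0,0,0],[0.2,0,-0.0427,0.0189,0,0,0],[0.2,0,-0.0427,0.0189,0,0,0],[0.2,0,-0.0427,0.0189,0,0,0],[0.2,0,-0.0427,0.0189,0,0,0],[0.2,0,0,0,0,0,0],[0.2,0,0,0,0,0,0],[0.2,0,0,0,0,0,0],[0.2,0,0,0,0,0,0]]}}

```text
time_s: 5.25
eef_pos: [544.7, 49.3, 62.7]
ee_rot: [0.458, 0.88, 0.11, 0.058]
force: [0.5, -0.4, 0.8]
grip_width: 0.397
grip_force: 0.0
```

```bash
cat >> h.py <<'E'
from scipy.spatial.transform import Rotation as Rt
D=np.array([np.cos(np.radians(104.2)),np.sin(np.radians(104.2)),0]); HEEL=np.array([585.6,-111.4,24.])
def st():
    s=ctrl.sense();q=s['ee_rot'];M=Rt.from_quat([*q[1:],q[0]]).as_matrix(); p=s['eef_pos']-HEEL
    L=M[:,0]
    print('j',s['joints'].round(2),'pos',s['eef_pos'].round(1),'along',round(p@D,1),'lat',round(p@np.cross([0,0,1],D),1),'up',round(p[2],1),'beta',np.degrees(np.arctan2(-M[:,2]@D,-M[2,2])).round(1),'xdir',L.round(3),'F',s['force'].round(1),'w',round(s['grip_width']*85,1),'gf',s['grip_force'],'t',s['time_s'])
    return s,M
E
python3 - <<'E'
from h import *
st()
c=ctrl.capture('side');cv2.imwrite('pics/s1.png',c['img'][:,:,::-1])
E
```

```text
j [ 0.3   0.72  1.63 -1.08  1.19  2.27] pos [544.7  49.3  62.7] along 165.8 lat 0.2 up 38.7 beta 55.0 xdir [0.969 0.247 0.002] F [ 0.5 -0.4  0.8] w 33.7 gf 0.0 t 5.25
```

View pics/s1.png

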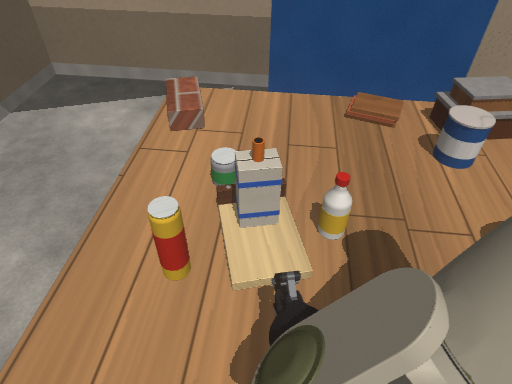

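Emit:
{"fn": "send_rows", "kwargs": {"targets": [[0.2,0,0.0427,-0.0189,0,0,0],[0.2,0,0.0427,-0.0189,0,0,0],[0.2,0,0.0427,-0.0189,0,0,0],[0.2,0,0.0427,-0.0189,0,0,0],[0.2,0,0.0427,-0.0189,0,0,0],[0.2,0,0,0,0.16,0,0],[0.2,0,0,0,0.16,0,0],[0.2,0,0,0,0.16,0,0],[0.2,0,0,0,0.16,0,0],[0.2,0,0,0,0.16,0,0]]}}

```text
time_s: 6.55
eef_pos: [555.3, 5.9, 291.6]
ee_rot: [0.077, 0.989, 0.125, 0.011]
force: [0.5, -0.1, 0.1]
grip_width: 0.397
grip_force: 0.0
```

Emit:
{"fn": "send_rows", "kwargs": {"targets": [[0.2,0,0,0,0.16,0,0],[0.2,0,0.05,0,0,0,0],[0.2,0,0.05,0,0,0,0],[0.2,0,0.05,0,0,0,0],[0.2,0,0,0.025,0,0,0],[0.2,0,0,0.025,0,0,0],[0.2,0,0,0,0,0,0],[0.2,0,0,0,0,0,0],[0.2,0,0,0,0,0,0],[0.2,0,0,0,0,0,0]]}}

```text
time_s: 7.8
eef_pos: [592.6, -139.6, 241.2]
ee_rot: [0.0, 0.992, 0.125, 0.0]
force: [0.4, 1.0, -0.5]
grip_width: 0.401
grip_force: 0.0
```

Run:
```python
from h import *
st()
c=ctrl.capture('side');t=ctrl.capture('top')
a=cv2.resize(c['img'][90:190,210:320],None,fx=3.6,fy=3.6,interpolation=2);b=cv2.resize(t['img'][150:250,240:350],None,fx=3.6,fy=3.6,interpolation=2)
cv2.imwrite('pics/s2.png',np.hstack([a,b])[:,:,::-1])
```

```text
j [-0.42  0.48  1.16 -0.    1.5   0.9 ] pos [ 592.6 -139.6  241.2] along -29.1 lat 0.2 up 217.2 beta 0.0 xdir [0.969 0.247 0.001] F [ 0.4  1.  -0.5] w 34.1 gf 0.0 t 7.8
```

View pics/s2.png

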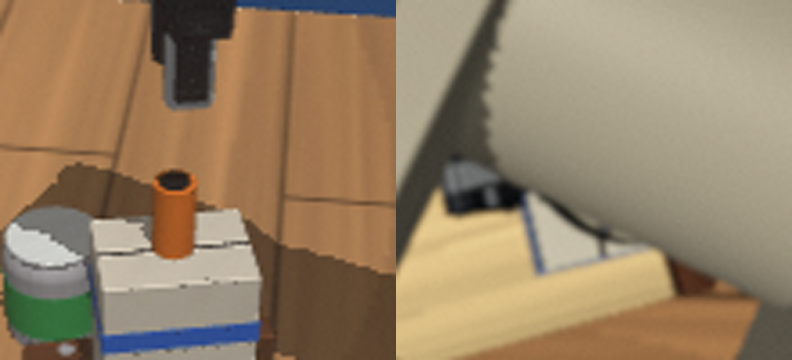

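The front finger tip shows at about (262,119) in the side view and the spout end at (258.6,140). I'll check whether the offset is only perspective.

Run:
```python
from h import *
c=ctrl.capture('side'); p=ctrl.sense()['eef_pos']
for z in (0,4,8): print(proj(c,p+D*31+[0,0,z]))
print(proj(c,[593,-140.5,214]))
X=least_squares(lambda x:proj(c,[x[0],x[1],214])-[258.6,140.3],[593,-140]).x;print(X)
X=least_squares(lambda x:proj(c,[*(p+D*31)[:2]+np.array([x[0],0]),p[2]+x[1]])-[262.2,119],[0,0]).x;print(X)
```

```text
[262.43473245 137.349878  ]
[262.50327581 135.29232433]
[262.57244611 133.21592895]
[258.95941126 139.94047137]
[ 593.51692256 -139.31908245]
[ 1.33496178 34.333234  ]
```

Run:
```python
from h import *
c=ctrl.capture('side');t=ctrl.capture('top'); p=ctrl.sense()['eef_pos']
for n,k in(('s',c),('t',t)):
  for a in (-31,-17,0,17,31): print(n,a,*[proj(k,p+D*a+[0,0,z]).round(0) for z in (0,20,40)])
b=cv2.resize(t['img'][170:230,240:320],None,fx=5,fy=5,interpolation=2);a=cv2.resize(c['img'][50:150,220:300],None,fx=5,fy=5,interpolation=2)
b=cv2.copyMakeBorder(b,0,a.shape[0]-b.shape[0],0,0,0);cv2.imwrite('pics/s3.png',np.hstack([a,b])[:,:,::-1])
```

```text
s -31 [257. 118.] [257. 108.] [257.  97.]
s -17 [258. 122.] [258. 112.] [259. 101.]
s 0 [260. 127.] [260. 117.] [260. 106.]
s 17 [261. 133.] [261. 122.] [262. 111.]
s 31 [262. 137.] [263. 127.] [263. 116.]
t -31 [314. 193.] [315. 192.] [317. 190.]
t -17 [305. 195.] [306. 194.] [308. 192.]
t 0 [295. 197.] [296. 196.] [297. 195.]
t 17 [284. 200.] [285. 199.] [286. 197.]
t 31 [276. 202.] [276. 201.] [276. 199.]
```

View pics/s3.png

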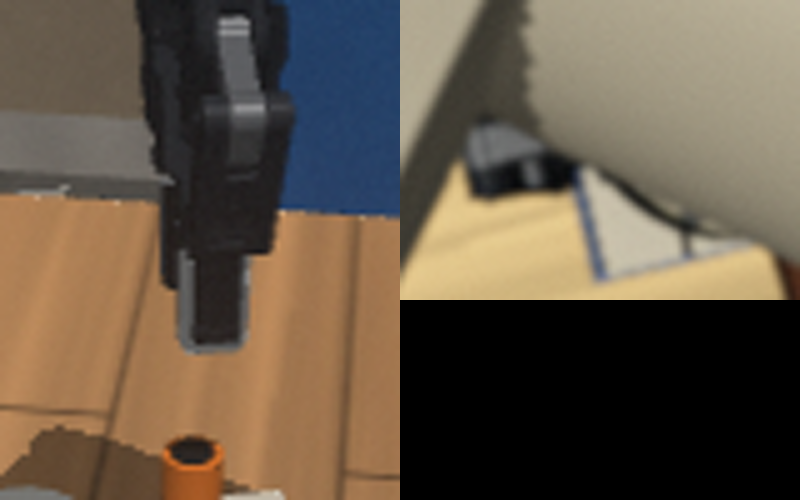

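Emit:
{"fn": "send_rows", "kwargs": {"targets": [[1,0,0,0,0,0,0],[1,0,0,0,0,0,0],[1,0,0,0,0,0,0],[1,0,0,0,0,0,0],[1,0,0,0,0,0,0],[1,0,0,0,0,0,0],[1,0,0,0,0,0,0],[1,0,0,0,0,0,0],[1,0,0,0,0,0,0],[1,0,0,0,0,0,0]]}}

```text
time_s: 9.3
eef_pos: [592.4, -139.6, 240.5]
ee_rot: [-0.0, 0.992, 0.125, -0.0]
force: [-0.2, -0.2, 0.8]
grip_width: -0.001
grip_force: 0.0
```

Run:
```python
from h import *
s,_=st();p=s['eef_pos']
c=ctrl.capture('side')
for a in (0,8,14): print(a,proj(c,p+D*a),proj(c,p+D*a+[0,0,20]))
a=cv2.resize(c['img'][50:150,220:300],None,fx=5,fy=5,interpolation=2)
cv2.imwrite('pics/s4.png',a[:,:,::-1])
```

```text
j [-0.42  0.48  1.16  0.    1.5   0.9 ] pos [ 592.4 -139.6  240.5] along -29.0 lat 0.3 up 216.5 beta -0.0 xdir [ 0.969  0.247 -0.   ] F [-0.2 -0.2  0.8] w -0.1 gf 0.0 t 9.3
0 [259.60191684 127.27136619] [259.87442376 116.96620921]
8 [260.3191383  129.82860386] [260.61050426 119.47975341]
14 [260.86617016 131.77904468] [261.1721334  121.39759815]
```

View pics/s4.png

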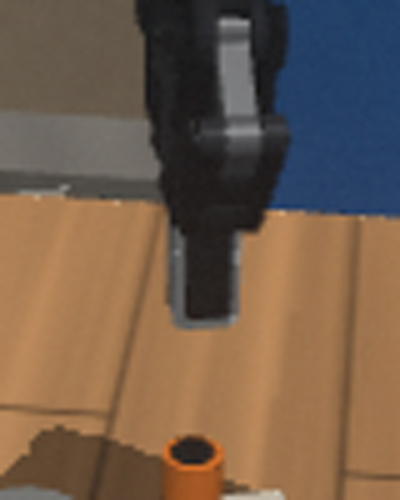

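Run:
```python
from h import *
c=ctrl.capture('side');t=ctrl.capture('top')
b=np.radians(55);tz=-D*np.sin(b)-np.array([0,0,np.cos(b)]);ty=-D*np.cos(b)+np.array([0,0,np.sin(b)]);p=np.array([544.7,49.3,62.7])
for k in(0,10,27): print(k,[proj(c,p-k*tz+h*ty).round(0) for h in(-24,-17,0,17,24)])
a=cv2.imread('pics/s1.png')[255:325,255:325];cv2.imwrite('pics/s5.png',cv2.resize(a,None,fx=6,fy=6,interpolation=2))
p=ctrl.sense()['eef_pos'];print([proj(t,p+a*D).round(0) for a in (0,15,57)], [proj(t,p+a*D+[0,0,60]).round(0) for a in (0,15,57)])
```

```text
0 [array([276., 298.]), array([276., 294.]), array([275., 284.]), array([274., 275.]), array([274., 270.])]
10 [array([277., 301.]), array([277., 297.]), array([276., 287.]), array([275., 277.]), array([275., 273.])]
27 [array([279., 306.]), array([279., 301.]), array([278., 291.]), array([277., 281.]), array([277., 276.])]
[array([295., 197.]), array([285., 199.]), array([260., 205.])] [array([298., 194.]), array([288., 196.]), array([259., 202.])]
```

View pics/s5.png

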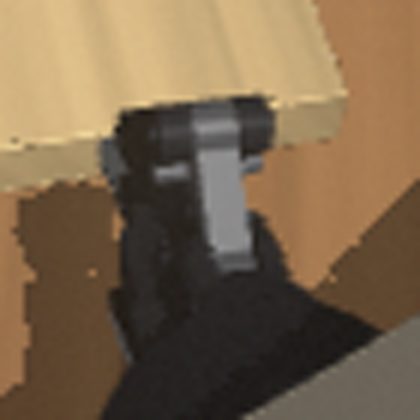

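Emit:
{"fn": "send_rows", "kwargs": {"targets": [[0.2,0,0,0,0,0,0],[0.2,0,0,0,0,0,0],[0.2,0,0,0,0,0,0],[0.2,0,0,0,0,0,0],[0.2,0,0,0,0,0,0],[0.2,0,0,0.015,0,0,0],[0.2,0,0,0.015,0,0,0],[0.2,0,0,0.015,0,0,0],[0.2,0,0,0.012,0,0,0],[0.2,0,0,0,0,0,0]]}}

```text
time_s: 10.7
eef_pos: [592.0, -139.5, 182.3]
ee_rot: [-0.001, 0.992, 0.125, -0.001]
force: [-0.0, -0.8, 1.2]
grip_width: 0.403
grip_force: 0.0
```

Run:
```python
from h import *
s,_=st();p=s['eef_pos']
c=ctrl.capture('side');t=ctrl.capture('top')
for a in (17,31): print(a,proj(c,p+D*a),proj(c,p+D*a+[0,0,20]))
a=cv2.resize(c['img'][80:180,220:300],None,fx=5,fy=5,interpolation=2)
b=cv2.resize(t['img'][160:240,240:320],None,fx=5,fy=5,interpolation=2)
b=cv2.copyMakeBorder(b,0,a.shape[0]-b.shape[0],0,0,0);cv2.imwrite('pics/s6.png',np.hstack([a,b])[:,:,::-1])
```

```text
j [-0.42  0.52  1.26  0.    1.37  0.9 ] pos [ 592.  -139.5  182.3] along -28.8 lat 0.7 up 158.3 beta -0.1 xdir [ 0.969  0.247 -0.002] F [-0.  -0.8  1.2] w 34.2 gf 0.0 t 10.7
17 [260.50522565 160.58647383] [260.7856251  151.42805789]
31 [261.73108952 165.44613525] [262.0428186  156.24150276]
```

View pics/s6.png

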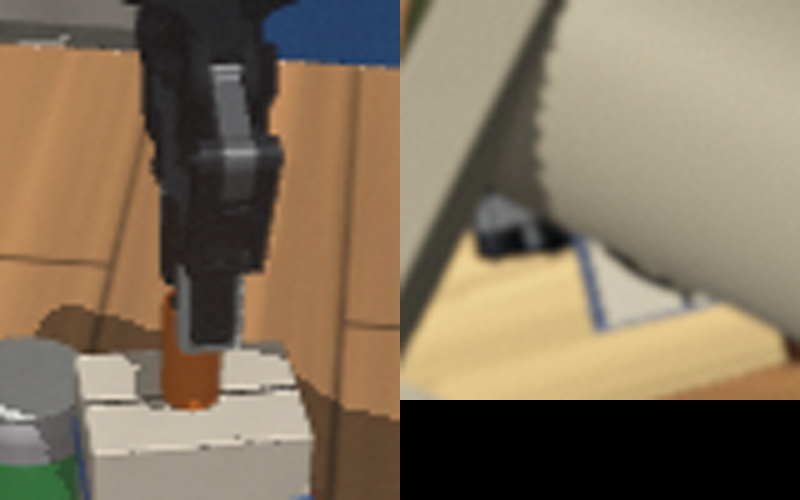

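The front fingertip is at row 150 and the spout base at row 162, so the tips look about 20 mm higher than the nominal TCP, with only ~10 mm overlap. I'll go lower in small steps and watch the force.

Emit:
{"fn": "send_rows", "kwargs": {"targets": [[0.2,0,0,0.003,0,0,0],[0.2,0,0,0.002,0,0,0],[0.2,0,0,0.001,0,0,0],[0.2,0,0,0.001,0,0,0],[0.2,0,0,0.001,0,0,0],[0.2,0,0,0.001,0,0,0],[0.2,0,0,0.0005,0,0,0],[0.2,0,0,0.0005,0,0,0],[0.2,0,0,0,0,0,0],[0.2,0,0,0,0,0,0]]}}

```text
time_s: 12.05
eef_pos: [592.4, -139.6, 173.5]
ee_rot: [0.0, 0.992, 0.125, 0.0]
force: [0.4, -0.3, -0.1]
grip_width: 0.4
grip_force: 0.0
```

Emit:
{"fn": "send_rows", "kwargs": {"targets": [[0.2,0,0,0.002,0,0,0],[0.2,0,0,0.001,0,0,0],[0.2,0,0,0.001,0,0,0],[0.2,0,0,0.001,0,0,0],[0.2,0,0,0.001,0,0,0],[0.2,0,0,0.001,0,0,0],[0.2,0,0,0.0005,0,0,0],[0.2,0,0,0.0005,0,0,0],[0.2,0,0,0,0,0,0],[0.2,0,0,0,0,0,0]]}}

```text
time_s: 13.3
eef_pos: [592.4, -139.6, 165.5]
ee_rot: [-0.0, 0.992, 0.125, 0.0]
force: [0.0, 0.9, -0.6]
grip_width: 0.399
grip_force: 0.0
```

Run:
```python
from h import *
s,_=st()
c=ctrl.capture('side')
a=c['img'][130:180,235:290].copy()
g=cv2.resize(a,None,fx=10,fy=10,interpolation=2);cv2.imwrite('pics/s7.png',g[:,:,::-1])
# orange extent rows along spout column, dark rows
hsv=cv2.cvtColor(c['img'],cv2.COLOR_RGB2HSV)
for col in (254,257,260): print(col,[(r,*c['img'][r,col]) for r in range(138,170,2)])
```

```text
j [-0.42  0.53  1.29  0.    1.33  0.9 ] pos [ 592.4 -139.6  165.5] along -29.0 lat 0.3 up 141.5 beta 0.0 xdir [0.969 0.247 0.   ] F [ 0.   0.9 -0.6] w 33.9 gf 0.0 t 13.3
254 [(138, np.uint8(55), np.uint8(43), np.uint8(33)), (140, np.uint8(50), np.uint8(35), np.uint8(26)), (142, np.uint8(116), np.uint8(68), np.uint8(41)), (144, np.uint8(111), np.uint8(66), np.uint8(39)), (146, np.uint8(112), np.uint8(67), np.uint8(41)), (148, np.uint8(113), np.uint8(69), np.uint8(44)), (150, np.uint8(114), np.uint8(69), np.uint8(45)), (152, np.uint8(113), np.uint8(69), np.uint8(44)), (154, np.uint8(115), np.uint8(70), np.uint8(46)), (156, np.uint8(117), np.uint8(70), np.uint8(39)), (158, np.uint8(118), np.uint8(66), np.uint8(30)), (160, np.uint8(121), np.uint8(66), np.uint8(30)), (162, np.uint8(113), np.uint8(107), np.uint8(96)), (164, np.uint8(198), np.uint8(189), np.uint8(171)), (166, np.uint8(201), np.uint8(190), np.uint8(172)), (168, np.uint8(200), np.uint8(189), np.uint8(172))]
257 [(138, np.uint8(38), np.uint8(32), np.uint8(30)), (140, np.uint8(40), np.uint8(35), np.uint8(32)), (142, np.uint8(42
[... 783 characters left out ...]
, (142, np.uint8(42), np.uint8(37), np.uint8(35)), (144, np.uint8(41), np.uint8(37), np.uint8(35)), (146, np.uint8(42), np.uint8(39), np.uint8(37)), (148, np.uint8(41), np.uint8(36), np.uint8(34)), (150, np.uint8(41), np.uint8(37), np.uint8(36)), (152, np.uint8(44), np.uint8(39), np.uint8(38)), (154, np.uint8(45), np.uint8(40), np.uint8(39)), (156, np.uint8(43), np.uint8(40), np.uint8(37)), (158, np.uint8(111), np.uint8(81), np.uint8(59)), (160, np.uint8(121), np.uint8(67), np.uint8(33)), (162, np.uint8(113), np.uint8(107), np.uint8(96)), (164, np.uint8(132), np.uint8(124), np.uint8(113)), (166, np.uint8(200), np.uint8(191), np.uint8(174)), (168, np.uint8(206), np.uint8(195), np.uint8(178))]
```

Emit:
{"fn": "send_rows", "kwargs": {"targets": [[0.36,0,-0.00426,-0.00081,-0.03,0,0],[0.36,0,-0.00426,-0.00081,-0.03,0,0],[0.36,0,-0.00426,-0.00081,-0.03,0,0],[0.36,0,-0.00426,-0.00081,-0.03,0,0],[0.36,0,-0.00426,-0.00081,-0.03,0,0],[0.36,0,-0.00426,-0.00081,-0.03,0,0],[0.36,0,-0.00426,-0.00081,-0.03,0,0],[0.36,0,-0.00426,-0.00081,-0.03,0,0],[0.36,0,-0.00426,-0.00081,-0.03,0,0],[0.36,0,0,0,0,0,0]]}}

```text
time_s: 14.6
eef_pos: [582.7, -101.3, 168.0]
ee_rot: [0.134, 0.983, 0.124, 0.017]
force: [0.3, -2.3, -0.3]
grip_width: 0.32
grip_force: 0.7
```

Run:
```python
from h import *
s,_=st()
c=ctrl.capture('side');t=ctrl.capture('top')
a=cv2.resize(c['img'][80:280,200:320],None,fx=2.8,fy=2.8,interpolation=2);b=cv2.resize(t['img'][140:270,200:330],None,fx=3.4,fy=3.4,interpolation=2)
b=cv2.copyMakeBorder(b,0,a.shape[0]-b.shape[0],0,0,0);cv2.imwrite('pics/s8.png',np.hstack([a,b])[:,:,::-1])
```

```text
j [-0.26  0.44  1.44 -0.26  1.14  1.16] pos [ 582.7 -101.3  168. ] along 10.6 lat 0.3 up 144.0 beta 15.5 xdir [ 0.969  0.248 -0.   ] F [ 0.3 -2.3 -0.3] w 27.2 gf 0.6554434821009636 t 14.6
```

View pics/s8.png

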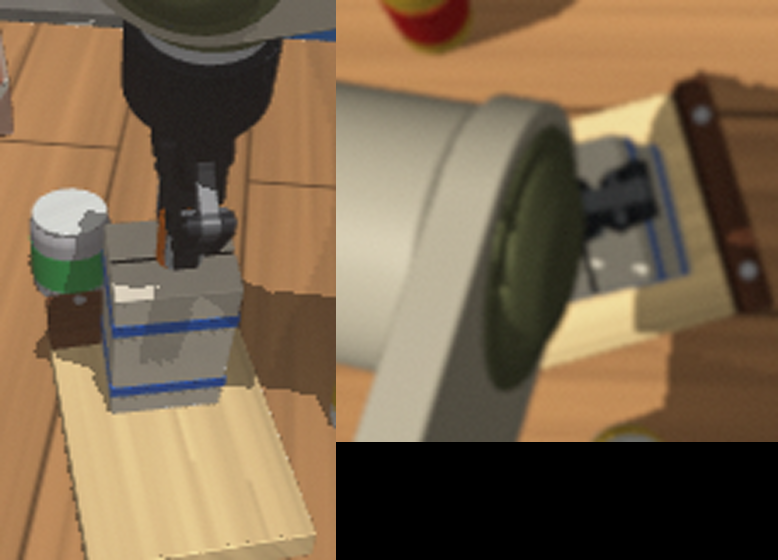

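Emit:
{"fn": "send_rows", "kwargs": {"targets": [[0.36,0,-0.00426,-0.00081,-0.03,0,0],[0.36,0,-0.00426,-0.00081,-0.03,0,0],[0.36,0,-0.00426,-0.00081,-0.03,0,0],[0.36,0,-0.00426,-0.00081,-0.03,0,0],[0.36,0,-0.00426,-0.00081,-0.03,0,0],[0.36,0,-0.00426,-0.00081,-0.03,0,0],[0.36,0,-0.00426,-0.00081,-0.03,0,0],[0.36,0,-0.00426,-0.00081,-0.03,0,0],[0.36,0,-0.00426,-0.00081,-0.03,0,0],[0.36,0,-0.00426,-0.00081,-0.03,0,0]]}}

```text
time_s: 15.95
eef_pos: [572.2, -60.4, 158.6]
ee_rot: [0.28, 0.952, 0.12, 0.035]
force: [0.2, 1.0, -1.5]
grip_width: 0.318
grip_force: 0.4
```

Run:
```python
from h import *
s,_=st();M=_;print('F tool',M.T@s['force'])
c=ctrl.capture('side')
for q in('heel','spout_end','foot'):
    l=ctrl.landmark_of(q,c);print(q,[(d['point'],d['score']) for d in l[:2]], onz(c,l[0]['point'],24) if l else 0)
print(proj(c,HEEL))
```

```text
j [-0.05  0.44  1.57 -0.64  1.04  1.57] pos [572.2 -60.4 158.6] along 52.7 lat 0.5 up 134.6 beta 32.7 xdir [0.969 0.248 0.   ] F [ 0.2  1.  -1.5] w 27.1 gf 0.3559267893433571 t 15.95
F tool [ 0.42891333 -1.54371637  0.76573624]
heel [([260.5, 226.9], 0.94)] [ 582.60940927 -108.4790895    24.        ]
spout_end [([270.1, 183.8], 0.97)] [ 573.11431941 -244.07704817   24.        ]
foot [([258.2, 210.7], 0.63)] [ 591.84275408 -153.98903855   24.        ]
[259.17922638 225.7120098 ]
```

Emit:
{"fn": "send_rows", "kwargs": {"targets": [[0.36,0,-0.00426,-0.00081,-0.03,0,0],[0.36,0,-0.00426,-0.00081,-0.03,0,0],[0.36,0,-0.00426,-0.00081,-0.03,0,0],[0.36,0,-0.00426,-0.00081,-0.03,0,0],[0.36,0,-0.00426,-0.00081,-0.03,0,0],[0.36,0,-0.00426,-0.00081,-0.03,0,0],[0.36,0,-0.00426,-0.00081,-0.03,0,0],[0.36,0,-0.00426,-0.00081,-0.03,0,0],[0.36,0,-0.00426,-0.00081,-0.03,0,0],[0.36,0,0,0,0,0,0]]}}

```text
time_s: 17.4
eef_pos: [563.9, -27.8, 139.7]
ee_rot: [0.404, 0.906, 0.114, 0.051]
force: [-0.1, 0.4, -1.1]
grip_width: 0.321
grip_force: 0.7
```

Run:
```python
from h import *
s,_=st();M=_;print('F tool',M.T@s['force'])
c=ctrl.capture('side')
for q in('heel','spout_end'):
    l=ctrl.landmark_of(q,c);print(q,[(d['point'],d['score']) for d in l[:2]], onz(c,l[0]['point'],24) if l else 0)
for th in (40,45,50,55):
    t=np.radians(th); print(th,proj(c,HEEL+D*(-30*np.cos(t)+190*np.sin(t))+[0,0,30*np.sin(t)+190*np.cos(t)]))
```

```text
j [ 0.11  0.52  1.64 -0.98  1.1   1.96] pos [563.9 -27.8 139.7] along 86.4 lat 0.5 up 115.7 beta 48.1 xdir [ 0.969  0.248 -0.001] F [-0.1  0.4 -1.1] w 27.3 gf 0.7188878953456879 t 17.4
F tool [ 0.04791812 -1.10692431  0.41842743]
heel [] 0
spout_end [] 0
40 [271.21197509 200.99644827]
45 [272.54271039 211.67424916]
50 [273.75244575 222.62360951]
55 [274.82071319 233.67849582]
```

Emit:
{"fn": "send_rows", "kwargs": {"targets": [[0.22,0,0.0025,0.0005,0,0,0],[0.09,0,0.0029,0.0007,0,0,0],[-0.05,0,0.0029,0.0007,0,0,0],[-0.18,0,0.0029,0.0007,0,0,0],[-0.32,0,0.0029,0.0007,0,0,0],[-0.45,0,0.0029,0.0007,0,0,0],[-0.59,0,0.0029,0.0007,0,0,0],[-0.73,0,0.0029,0.0007,0,0,0],[-0.86,0,0.0029,0.0007,0,0,0],[-1,0,0.0029,0.0007,0,0,0]]}}

```text
time_s: 18.8
eef_pos: [569.9, -51.7, 157.0]
ee_rot: [0.405, 0.906, 0.114, 0.051]
force: [0.4, 1.8, -1.3]
grip_width: 1.002
grip_force: 0.7
```

```bash
cat >> h.py <<'E'
def front(s):  # front pad line: point at TCP level in (along,up) and directions
    p=s['eef_pos']-HEEL;h=s['grip_width']*42.5;q=s['ee_rot'];M=Rt.from_quat([*q[1:],q[0]]).as_matrix()
    f=lambda v:np.array([v@D,v[2]]); return f(p)-h*f(M[:,1]),f(M[:,1]),f(M[:,2])
def theta(s): # mould tilt for which spout rests on the front pad; k = distance of contact behind TCP level
    P,y,z=front(s); best=None
    for t in np.radians(np.arange(30,91,.25)):
        a=np.array([np.sin(t),np.cos(t)]);n=np.array([np.cos(t),-np.sin(t)]) # spout axis, face normal
        C=[-30*n+L*a+11*n for L in (190,150)]
        C=[-30*n+190*a+11*n,-30*n+165*a+11*n]
        g=min((c-P)@y for c in C)
        if g<=0: break
        best=(np.degrees(t),[-(c-P)@z for c in C])
    return best
E
python3 - <<'E'
from h import *
s,M=st();print('F tool',M.T@s['force'],theta(s))
E
```

```text
j [ 0.07  0.5   1.63 -0.97  1.09  1.9 ] pos [569.9 -51.7 157. ] along 61.8 lat 0.5 up 133.0 beta 48.1 xdir [ 0.969  0.247 -0.   ] F [ 0.4  1.8 -1.3] w 85.2 gf 0.7095173187553883 t 18.8
F tool [ 0.84072939 -2.05789014 -0.40902186] (np.float64(49.25), [np.float64(55.593034547486134), np.float64(30.597846890624464)])
```

```bash
cat > plan.py <<'E'
from h import *
s,M=st()
p=s['eef_pos']-HEEL; cur=np.array([p@D,p[2]]); b=np.radians(48.1); k0=55.6
ths=np.linspace(49.2,92,31)[1:]
for i,th in enumerate(ths):
    t=np.radians(th);n=np.array([np.cos(t),-np.sin(t)]);a=np.array([np.sin(t),np.cos(t)])
    B=np.radians(48.1+(th-49.2)*7/42); k=k0-6*(i+1)/30
    y=np.array([-np.cos(B),np.sin(B)]);z=np.array([-np.sin(B),-np.cos(B)])
    T=-19*n+190*a+k*z+42.5*y; d=T-cur
    Y=np.array([-np.cos(b),np.sin(b)]);Z=np.array([-np.sin(b),-np.cos(b)])
    print(f'[-1, 0, {d@Y/1e3:.4f}, {d@Z/1e3:.4f}, {-(B-b):.4f}, 0, 0]',th.round(0) if i%5==4 else '',T.round(0) if i%5==4 else ''); cur=T;b=B
E
python3 plan.py
```

```text
j [ 0.07  0.5   1.63 -0.97  1.09  1.9 ] pos [569.9 -51.7 157. ] along 61.8 lat 0.5 up 133.0 beta 48.1 xdir [ 0.969  0.247 -0.   ] F [ 0.4  1.8 -1.3] w 85.2 gf 0.7095173187553883 t 18.8
[-1, 0, -0.0044, -0.0007, -0.0042, 0, 0]  
[-1, 0, -0.0045, -0.0006, -0.0042, 0, 0]  
[-1, 0, -0.0045, -0.0005, -0.0042, 0, 0]  
[-1, 0, -0.0045, -0.0004, -0.0042, 0, 0]  
[-1, 0, -0.0045, -0.0003, -0.0042, 0, 0] 56.0 [ 78. 118.]
[-1, 0, -0.0045, -0.0002, -0.0042, 0, 0]  
[-1, 0, -0.0045, -0.0001, -0.0042, 0, 0]  
[-1, 0, -0.0045, -0.0000, -0.0042, 0, 0]  
[-1, 0, -0.0045, 0.0001, -0.0042, 0, 0]  
[-1, 0, -0.0045, 0.0002, -0.0042, 0, 0] 63.0 [ 93. 101.]
[-1, 0, -0.0045, 0.0003, -0.0042, 0, 0]  
[-1, 0, -0.0045, 0.0004, -0.0042, 0, 0]  
[-1, 0, -0.0045, 0.0005, -0.0042, 0, 0]  
[-1, 0, -0.0044, 0.0006, -0.0042, 0, 0]  
[-1, 0, -0.0044, 0.0007, -0.0042, 0, 0] 71.0 [105.  82.]
[-1, 0, -0.0044, 0.0008, -0.0042, 0, 0]  
[-1, 0, -0.0044, 0.0009, -0.0042, 0, 0]  
[-1, 0, -0.0043, 0.0010, -0.0042, 0, 0]  
[-1, 0, -0.0043, 0.0011, -0.0042, 0, 0]  
[-1, 0, -0.0043, 0.0011, -0.0042, 0, 0] 78.0 [115.  62.]
[-1, 0, -0.0043, 0.0012, -0.0042, 0, 0]  
[-1, 0, -0.0042, 0.0013, -0.0042, 0, 0]  
[-1, 0, -0.0042, 0.0014, -0.0042, 0, 0]  
[-1, 0, -0.0042, 0.0015, -0.0042, 0, 0]  
[-1, 0, -0.0041, 0.0016, -0.0042, 0, 0] 85.0 [122.  41.]
[-1, 0, -0.0041, 0.0017, -0.0042, 0, 0]  
[-1, 0, -0.0040, 0.0018, -0.0042, 0, 0]  
[-1, 0, -0.0040, 0.0019, -0.0042, 0, 0]  
[-1, 0, -0.0039, 0.0020, -0.0042, 0, 0]  
[-1, 0, -0.0039, 0.0020, -0.0042, 0, 0] 92.0 [126.  19.]
```

Emit:
{"fn": "send_rows", "kwargs": {"targets": [[-1,0,-0.0044,-0.0007,-0.0042,0,0],[-1,0,-0.0045,-0.0006,-0.0042,0,0],[-1,0,-0.0045,-0.0005,-0.0042,0,0],[-1,0,-0.0045,-0.0004,-0.0042,0,0],[-1,0,-0.0045,-0.0003,-0.0042,0,0],[-1,0,-0.0045,-0.0002,-0.0042,0,0],[-1,0,-0.0045,-0.0001,-0.0042,0,0],[-1,0,-0.0045,0,-0.0042,0,0],[-1,0,-0.0045,0.0001,-0.0042,0,0],[-1,0,-0.0045,0.0002,-0.0042,0,0]]}}

```text
time_s: 20.05
eef_pos: [562.2, -21.1, 124.3]
ee_rot: [0.424, 0.897, 0.113, 0.053]
force: [-0.3, 0.1, -2.3]
grip_width: 1.0
grip_force: 0.9
```

Run:
```python
from h import *
s,M=st();print('F tool',M.T@s['force'],theta(s))
for n in('side','top'):
  c=ctrl.capture(n)
  for q in('heel','spout_end','foot'):
    l=ctrl.landmark_of(q,c);print(n,q,[(d['point'],d['score']) for d in l[:1]])
  for th in (55,63,70):
    t=np.radians(th); print(th,proj(c,HEEL+D*(-30*np.cos(t)+190*np.sin(t))+[0,0,30*np.sin(t)+190*np.cos(t)]),proj(c,HEEL+D*(-30*np.cos(t))+[0,0,30*np.sin(t)]))
```

```text
j [ 0.14  0.56  1.65 -1.03  1.11  2.04] pos [562.2 -21.1 124.3] along 93.3 lat 0.6 up 100.3 beta 50.5 xdir [ 0.969  0.247 -0.   ] F [-0.3  0.1 -2.3] w 85.0 gf 0.9365824051201344 t 20.05
F tool [-0.31809708 -1.8868186   1.35988842] (np.float64(63.50000000000001), [np.float64(53.64828897670717), np.float64(29.284305676882504)])
side heel []
side spout_end [([178.1, 270.2], 0.31)]
side foot [([175.2, 267.3], 0.6)]
55 [274.82071319 233.67849582] [258.17308764 211.32079628]
63 [276.19339997 251.15840261] [258.45722694 211.83069202]
70 [277.02066524 265.77415367] [258.72032337 212.50705594]
top heel []
top spout_end [([194.5, 219.2], 0.61)]
top foot [([284.5, 204.8], 0.91)]
55 [201.92915447 221.27935915] [282.03103777 206.28121024]
63 [195.07729757 223.50026179] [280.43042466 206.59151166]
70 [190.85217897 225.06401663] [278.91418589 206.89977221]
```

Emit:
{"fn": "send_rows", "kwargs": {"targets": [[-1,0,-0.0045,0.0003,-0.0042,0,0],[-1,0,-0.0045,0.0004,-0.0042,0,0],[-1,0,-0.0045,0.0005,-0.0042,0,0],[-1,0,-0.0044,0.0006,-0.0042,0,0],[-1,0,-0.0044,0.0007,-0.0042,0,0],[-1,0,-0.0044,0.0008,-0.0042,0,0],[-1,0,-0.0044,0.0009,-0.0042,0,0],[-1,0,-0.0043,0.001,-0.0042,0,0],[-1,0,-0.0043,0.0011,-0.0042,0,0],[-1,0,-0.0043,0.0011,-0.0042,0,0]]}}

```text
time_s: 21.7
eef_pos: [556.9, -0.3, 85.2]
ee_rot: [0.442, 0.888, 0.112, 0.056]
force: [-0.5, -0.5, -2.3]
grip_width: 1.003
grip_force: 1.1
```

Run:
```python
from h import *
s,M=st();print('F tool',M.T@s['force'],theta(s))
for n in('side','top'):
  c=ctrl.capture(n)
  for q in('heel','spout_end','foot'):
    l=ctrl.landmark_of(q,c);print(n,q,[(d['point'],d['score']) for d in l[:1]])
  for th in (70,78,85):
    t=np.radians(th); print(th,proj(c,HEEL+D*(-30*np.cos(t)+190*np.sin(t))+[0,0,30*np.sin(t)+190*np.cos(t)]),proj(c,HEEL+D*(-30*np.cos(t))+[0,0,30*np.sin(t)]))
```

```text
j [ 0.2   0.65  1.66 -1.09  1.12  2.18] pos [ 5.569e+02 -3.000e-01  8.520e+01] along 114.8 lat 0.6 up 61.2 beta 53.0 xdir [0.969 0.247 0.   ] F [-0.5 -0.5 -2.3] w 85.2 gf 1.054532714188099 t 21.7
F tool [-0.63586557 -1.60472208  1.63574529] (np.float64(77.75), [np.float64(51.98459858093043), np.float64(29.28927230615462)])
side heel []
side spout_end [([276.4, 280.1], 0.83)]
side foot [([260.6, 214.6], 0.94)]
70 [277.02066524 265.77415367] [258.72032337 212.50705594]
78 [277.51626923 281.14016542] [259.0322942  213.53305177]
85 [277.55756401 293.02603723] [259.31043452 214.63934828]
top heel []
top spout_end [([188.0, 224.6], 0.71)]
top foot [([278.1, 205.7], 0.74)]
70 [190.85217897 225.06401663] [278.91418589 206.89977221]
78 [187.97291645 226.41600005] [277.08197308 207.28746565]
85 [187.05564438 227.2287075 ] [275.42142376 207.65145114]
```

Emit:
{"fn": "send_rows", "kwargs": {"targets": [[-1,0,-0.0043,0.0012,-0.0042,0,0],[-1,0,-0.0042,0.0013,-0.0042,0,0],[-1,0,-0.0042,0.0014,-0.0042,0,0],[-1,0,-0.0042,0.0015,-0.0042,0,0],[-1,0,-0.0041,0.0016,-0.0042,0,0],[-1,0,-0.0041,0.0017,-0.0042,0,0],[-1,0,-0.0035,0.0016,-0.0042,0,0],[-1,0,-0.0025,0.0012,0,0,0],[-1,0,-0.002,0.001,0,0,0],[-1,0,0,0,0,0,0]]}}

```text
time_s: 23.35
eef_pos: [554.5, 8.7, 51.3]
ee_rot: [0.455, 0.882, 0.111, 0.057]
force: [-0.2, -0.1, -2.6]
grip_width: 1.003
grip_force: 1.1
```

Run:
```python
from h import *
s,M=st();print('F tool',M.T@s['force'],theta(s))
for n in('side','top'):
  c=ctrl.capture(n)
  for q in('heel','spout_end','foot'):
    l=ctrl.landmark_of(q,c);print(n,q,[(d['point'],d['score']) for d in l[:1]])
  for th in (82,86,90):
    t=np.radians(th); print(th,proj(c,HEEL+D*(-30*np.cos(t)+190*np.sin(t))+[0,0,30*np.sin(t)+190*np.cos(t)]),proj(c,HEEL+D*(-30*np.cos(t))+[0,0,30*np.sin(t)]))
```

```text
j [ 0.22  0.73  1.66 -1.13  1.12  2.27] pos [554.5   8.7  51.3] along 124.1 lat 0.7 up 27.3 beta 54.6 xdir [ 0.969  0.247 -0.   ] F [-0.2 -0.1 -2.6] w 85.3 gf 1.1170782521367073 t 23.35
F tool [-0.22679044 -2.10222611  1.50612734] (np.float64(89.0), [np.float64(50.55857877216905), np.float64(29.92514635305865)])
side heel []
side spout_end [([277.7, 297.0], 0.95)]
side foot [([260.7, 213.9], 0.63)]
82 [277.5838726  288.13062736] [259.19094496 214.14235988]
86 [277.5344398  294.58795276] [259.35029091 214.81238339]
90 [277.37216581 300.4707572 ] [259.50950043 215.54002763]
top heel []
top spout_end []
top foot [([275.9, 207.2], 0.65)]
82 [187.2733263  226.92170717] [276.13773689 207.49303931]
86 [187.0397015  227.31755131] [275.18153502 207.70496611]
90 [187.2493119  227.60702079] [274.21857145 207.92209493]
```

Emit:
{"fn": "send_rows", "kwargs": {"targets": [[-1,0,-0.0008,0.0006,0,0,0],[-1,0,-0.0008,0.0006,0,0,0],[-1,0,-0.0008,0.0006,0,0,0],[-1,0,-0.0008,0.0006,0,0,0],[-1,0,-0.0008,0.0006,0,0,0],[-1,0,-0.0008,0.0006,0,0,0],[-1,0,-0.0008,0.0006,0,0,0],[-1,0,-0.0008,0.0006,0,0,0],[-1,0,-0.0008,0.0006,0,0,0],[-1,0,0,0,0,0,0]]}}

```text
time_s: 25.0
eef_pos: [554.6, 8.5, 42.3]
ee_rot: [0.455, 0.882, 0.111, 0.057]
force: [-0.0, 0.9, 0.7]
grip_width: 1.003
grip_force: 0.0
```

Run:
```python
from h import *
s,M=st();print('F tool',M.T@s['force'],theta(s))
c=ctrl.capture('side');l=ctrl.landmark_of('spout_end',c);print([(d['point'],d['score']) for d in l[:1]])
```

```text
j [ 0.22  0.74  1.66 -1.14  1.11  2.29] pos [554.6   8.5  42.3] along 123.9 lat 0.7 up 18.3 beta 54.6 xdir [ 0.969  0.247 -0.   ] F [-0.   0.9  0.7] w 85.2 gf 0.0 t 25.0
F tool [ 0.20603462  0.06131505 -1.06926692] (np.float64(90.75), [np.float64(53.06248556967203), np.float64(32.869010050126015)])
[([279.3, 296.3], 0.83)]
```

Emit:
{"fn": "send_rows", "kwargs": {"targets": [[-1,0,-0.0039,-0.0054,0,0,0],[-1,0,-0.0039,-0.0054,0,0,0],[-1,0,-0.0039,-0.0054,0,0,0],[-1,0,0,-0.03,0,0,0],[-1,0,0,-0.03,0,0,0],[-1,0,0,-0.03,0,0,0],[-1,0,0,-0.03,0,0,0],[-1,0,0.0326,-0.0232,0,0,0],[-1,0,0.0326,-0.0232,0,0,0],[-1,0,0.0326,-0.0232,0,0,0]]}}

```text
time_s: 26.35
eef_pos: [525.1, 123.3, 233.0]
ee_rot: [0.455, 0.882, 0.111, 0.057]
force: [0.3, 0.7, -0.4]
grip_width: 0.999
grip_force: 0.0
```

Emit:
{"fn": "send_rows", "kwargs": {"targets": [[-0.08,0,0,0,0.159,0,0],[-0.08,0,0,0,0.159,0,0],[-0.08,0,0,0,0.159,0,0],[-0.08,0,0,0,0.159,0,0],[-0.08,0,0,0,0.159,0,0],[-0.08,0,0,0,0.158,0,0],[-0.08,0,0,0,0,0,-0.18],[-0.08,0,0,0,0,0,-0.18],[-0.08,0,0,0,0,0,-0.18],[-0.08,0,0,0,0,0,-0.18]]}}

```text
time_s: 27.6
eef_pos: [525.2, 123.2, 231.7]
ee_rot: [-0.0, 0.883, 0.469, -0.0]
force: [0.4, 0.5, 0.2]
grip_width: 0.538
grip_force: 0.0
```

Emit:
{"fn": "send_rows", "kwargs": {"targets": [[-0.08,0,0,0,0,0,-0.18],[-0.08,0,0,0,0,0,-0.18],[-0.08,0,0,0,0,0,-0.18],[-0.08,0,0,0,0,0,-0.18],[-0.08,0,0,0,0,0,-0.176],[-0.08,0,0,0,0,0,0],[-0.08,0,0,0,0,0,0],[-0.08,0,0,0,0,0,0],[-0.08,0,0,0,0,0,0],[-0.08,0,0,0,0,0,0]]}}

```text
time_s: 28.85
eef_pos: [525.4, 122.8, 231.7]
ee_rot: [0.0, 0.596, 0.803, -0.0]
force: [-0.8, 0.8, 0.8]
grip_width: 0.535
grip_force: 0.0
```

```bash
cat >> h.py <<'E'
def look():
    P={}
    C={n:ctrl.capture(n) for n in('side','top')}
    for n,c in C.items():
      for q,z in(('spout_end',54),('foot',54),('heel',24),('stop_face',24),('mould',54)):
        l=ctrl.landmark_of(q,c)
        if l: X=onz(c,l[0]['point'],z);P[n,q]=X;print(n,q,np.round(l[0]['point'],1),round(l[0]['score'],2),X.round(1),'board',round((X-BO)@BX,1),round((X-BO)@BY,1))
    return C,P
E
python3 - <<'E'
from h import *
st(); C,P=look()
for n in C:
    if (n,'foot') in P and (n,'spout_end') in P:
        d=P[n,'spout_end']-P[n,'foot'];print(n,'yaw',np.degrees(np.arctan2(d[1],d[0])),np.linalg.norm(d))
E
```

```text
j [ 0.01  0.33  1.41 -0.    1.41 -0.28] pos [525.4 122.8 231.7] along 241.8 lat 0.9 up 207.7 beta 0.0 xdir [-0.29   0.957 -0.   ] F [-0.8  0.8  0.8] w 45.5 gf 0.0 t 28.85
side spout_end [278.4 297.6] 0.61 [537.6  67.4  54. ] board 161.2 -6.5
side foot [259.8 217.4] 0.63 [ 584.5 -106.4   54. ] board -18.7 -1.2
side heel [260.4 218.3] 0.68 [ 585.1 -132.4   24. ] board -43.8 5.8
side stop_face [252.2 200. ] 0.64 [ 608.2 -185.3   24. ] board -101.1 -1.1
side mould [262.3 215.9] 0.55 [ 580.  -111.1   54. ] board -21.9 4.5
top spout_end [285.9 280. ] 0.69 [ 435.6 -139.    54. ] board -7.0 150.8
top foot [273.2 204.7] 0.87 [ 592.4 -109.1   54. ] board -23.6 -7.9
top stop_face [307.8 197.9] 0.88 [ 611.2 -185.5   24. ] board -102.2 -3.9
top mould [276.1 208.4] 0.83 [ 584.7 -115.4   54. ] board -27.4 1.3
side yaw 105.09546047349588 180.05165845268752
top yaw -169.18501007492767 159.57085587129257
```

```bash
cat > seg.py <<'E'
from h import *
c=ctrl.capture('top');hsv=cv2.cvtColor(c['img'],cv2.COLOR_RGB2HSV)
m=((hsv[...,1]<55)&(hsv[...,2]>110)|((hsv[...,0]>100)&(hsv[...,0]<130)&(hsv[...,1]>100))).astype(np.uint8)
k=np.zeros_like(m);cv2.fillConvexPoly(k,np.array([proj(c,np.append((BO+x*BX+y*BY)[:2],60)) for x,y in((-125,-70),(160,-70),(160,70),(-125,70))]).astype(np.int32),1)
m=cv2.morphologyEx(m*k,cv2.MORPH_CLOSE,np.ones((5,5)))
cs=sorted(cv2.findContours(m,0,2)[0],key=cv2.contourArea)[-2:]
for ct in cs[::-1]:
    r=cv2.minAreaRect(ct);print('area',cv2.contourArea(ct))
    for p in cv2.boxPoints(r): X=onz(c,p,84);print(p.round(1),X.round(1),'board',((X-BO)@BX).round(1),((X-BO)@BY).round(1))
o=((hsv[...,0]<14)&(hsv[...,1]>190)&(hsv[...,2]>120)&(k>0)).astype(np.uint8);print('orange',o.sum())
if o.sum()>15:
    q=np.argwhere(o).mean(0)[::-1];X=onz(c,q,58);print('spout mean',((X-BO)@BX).round(1),((X-BO)@BY).round(1))
E
python3 seg.py
```

```text
area 2640.5
[199.6 203.2] [589.7  42.5  84. ] board 122.4 -49.2
[270.7 188.3] [ 623.9 -102.7   84. ] board -26.6 -39.9
[278.9 227.4] [ 544.5 -121.1   84. ] board -21.3 41.4
[207.8 242.4] [510.3  22.5  84. ] board 126.1 32.7
area 15.0
[319. 217.] [ 567.6 -201.7   84. ] board -105.1 42.6
[323. 217.] [ 567.7 -209.8   84. ] board -112.9 44.8
[323. 221.] [ 559.7 -209.9   84. ] board -110.6 52.5
[319. 221.] [ 559.5 -201.8   84. ] board -102.8 50.4
orange 121
spout mean 147.2 -8.5
```

Emit:
{"fn": "send_rows", "kwargs": {"targets": [[-0.08,-0.0288,-0.0024,0,0,0,0],[-0.08,-0.0288,-0.0024,0,0,0,0],[-0.08,0,0,0.05,0,0,0],[-0.08,0,0,0.05,0,0,0],[-0.08,0,0,0.04,0,0,0],[-0.08,0,0,0.03,0,0,0],[-0.08,0,0,0.02,0,0,0],[-0.08,0,0,0.014,0,0,0],[-0.08,0,0,0,0,0,0],[-0.08,0,0,0,0,0,0]]}}

```text
time_s: 30.75
eef_pos: [538.1, 66.2, 28.6]
ee_rot: [0.001, 0.595, 0.803, 0.0]
force: [0.2, 0.1, -0.6]
grip_width: 0.539
grip_force: 0.0
```

Run:
```python
from h import *
s,M=st();X=s['eef_pos']-BO;print('board',X@BX,X@BY)
```

```text
j [-0.09  0.55  1.65 -0.    0.94 -0.39] pos [538.1  66.2  28.6] along 183.8 lat 2.5 up 4.6 beta 0.1 xdir [-0.291  0.957 -0.001] F [ 0.2  0.1 -0.6] w 45.8 gf 0.0 t 30.75
board 159.90246372701617 -6.619074398560757
```

Emit:
{"fn": "send_rows", "kwargs": {"targets": [[-0.08,-0.006,0,0,0,0,0],[-0.08,-0.006,0,0,0,0,0],[-0.08,-0.005,0,0,0,0,0],[-0.08,-0.005,0,0,0,0,0],[-0.08,-0.005,0,0,0,0,0],[-0.08,-0.005,0,0,0,0,0],[-0.08,-0.005,0,0,0,0,0],[-0.08,-0.005,0,0,0,0,0],[-0.08,-0.005,0,0,0,0,0],[-0.08,-0.005,0,0,0,0,0]]}}

```text
time_s: 32.0
eef_pos: [552.4, 17.1, 27.8]
ee_rot: [-0.001, 0.595, 0.803, 0.0]
force: [-1.7, 5.3, 1.9]
grip_width: 0.538
grip_force: 2.9
```

```bash
python3 - <<'E'
from h import *
s,M=st();X=s['eef_pos']-BO;print('board',X@BX,X@BY,'Fx',s['force']@BX)
E
python3 seg.py
```

```text
j [-0.18  0.57  1.61  0.    0.96 -0.48] pos [552.4  17.1  27.8] along 132.7 lat 0.7 up 3.8 beta -0.1 xdir [-0.291  0.957  0.001] F [-1.7  5.3  1.9] w 45.7 gf 2.867979481816292 t 32.0
board 108.75685503034398 -6.080095820767071 Fx 5.554900312614805
area 2031.0
[181.4 198.4] [598.8  81.   84. ] board 156.5 -69.0
[227.9 186.8] [625.1 -14.9  84. ] board 57.1 -66.4
[244.2 251.7] [493.8 -52.1  84. ] board 59.5 70.0
[197.6 263.4] [467.3  41.9  84. ] board 157.1 68.2
area 1885.0
[224.6 196.1] [605.6  -8.6  84. ] board 68.8 -49.6
[281.3 180.5] [ 640.3 -124.2   84. ] board -51.9 -49.5
[291.9 218.9] [ 562.4 -147.    84. ] board -51.2 31.8
[235.1 234.5] [527.9 -32.8  84. ] board 68.1 31.8
orange 0
```

Emit:
{"fn": "send_rows", "kwargs": {"targets": [[-0.08,-0.005,0,0,0,0,0],[-0.08,-0.005,0,0,0,0,0],[-0.08,-0.005,0,0,0,0,0],[-0.08,-0.005,0,0,0,0,0],[-0.08,-0.005,0,0,0,0,0],[-0.08,-0.005,0,0,0,0,0],[-0.08,-0.005,0,0,0,0,0],[-0.08,-0.004,0,0,0,0,0],[-0.08,-0.003,0,0,0,0,0],[-0.08,0,0,0,0,0,0]]}}

```text
time_s: 33.3
eef_pos: [564.8, -23.5, 27.8]
ee_rot: [-0.0, 0.596, 0.803, -0.0]
force: [-1.0, 3.3, 0.9]
grip_width: 0.543
grip_force: 1.8
```

```bash
python3 - <<'E'
from h import *
s,M=st();X=s['eef_pos']-BO;print('board',X@BX,X@BY,'Fx',s['force']@BX)
E
python3 seg.py
```

```text
j [-0.25  0.59  1.57  0.    0.98 -0.54] pos [564.8 -23.5  27.8] along 90.4 lat -1.4 up 3.8 beta -0.0 xdir [-0.291  0.957  0.   ] F [-1.   3.3  0.9] w 46.1 gf 1.7899470962584019 t 33.3
board 66.3645651823325 -6.237081861443963 Fx 3.449822926477541
area 4948.5
[181.1 197.5] [600.7  81.6  84. ] board 156.5 -71.0
[300.9 167.5] [ 668.1 -163.8   84. ] board -97.8 -64.6
[317.2 232.7] [ 535.8 -198.4   84. ] board -92.7 72.1
[197.4 262.6] [468.7  42.4  84. ] board 157.1 66.7
area 133.0
[191.6 261. ] [471.7  54.5  84. ] board 167.9 60.4
[195. 250.] [494.1  48.3  84. ] board 155.5 40.7
[218.2 257.3] [4.81e+02 2.00e-01 8.40e+01] board 113.2 67.1
[214.8 268.2] [458.7   6.5  84. ] board 125.7 86.7
orange 0
```

Emit:
{"fn": "send_rows", "kwargs": {"targets": [[-0.08,-0.001,0,0,0,0,0],[-0.08,-0.001,0,0,0,0,0],[-0.08,-0.001,0,0,0,0,0],[-0.08,-0.001,0,0,0,0,0],[-0.08,-0.0005,0,0,0,0,0],[-0.08,-0.0005,0,0,0,0,0],[-0.08,0,0,0,0,0,0],[-0.08,0,0,0,0,0,0],[-0.08,0,0,0,0,0,0],[-0.08,0,0,0,0,0,0]]}}

```text
time_s: 34.6
eef_pos: [566.1, -27.7, 27.8]
ee_rot: [-0.0, 0.595, 0.803, 0.0]
force: [-1.7, 7.0, 2.4]
grip_width: 0.539
grip_force: 3.5
```

Emit:
{"fn": "send_rows", "kwargs": {"targets": [[-0.08,-0.0005,0,0,0,0,0],[-0.08,-0.0005,0,0,0,0,0],[-0.08,-0.0005,0,0,0,0,0],[-0.08,-0.0005,0,0,0,0,0],[-0.08,0,0,0,0,0,0],[-0.08,0,0,0,0,0,0],[-0.08,0,0,0,0,0,0],[-0.08,0,0,0,0,0,0],[-0.08,0,0,0,0,0,0],[-0.08,0,0,0,0,0,0]]}}

```text
time_s: 35.85
eef_pos: [566.0, -27.7, 27.8]
ee_rot: [-0.002, 0.595, 0.803, 0.001]
force: [-5.3, 15.9, 5.6]
grip_width: 0.54
grip_force: 8.7
```

Emit:
{"fn": "send_rows", "kwargs": {"targets": [[-0.08,-0.0005,0,0,0,0,0],[-0.08,-0.0005,0,0,0,0,0],[-0.08,0,0,0,0,0,0],[-0.08,0,0,0,0,0,0],[-0.08,0.001,0,0,0,0,0],[-0.08,0.001,0,0,0,0,0],[-0.08,0.002,0,0,0,0,0],[-0.08,0.006,0,0,0,0,0],[-0.08,0.01,0,0,0,0,0],[-0.08,0.01,0,0,0,0,0]]}}

```text
time_s: 37.1
eef_pos: [558.3, -2.0, 27.8]
ee_rot: [0.0, 0.595, 0.803, -0.0]
force: [0.5, -0.8, 0.4]
grip_width: 0.543
grip_force: 0.0
```

Emit:
{"fn": "send_rows", "kwargs": {"targets": [[-0.08,0,0,-0.03,0,0,0],[-0.08,0,0,-0.05,0,0,0],[-0.08,0,0,-0.06,0,0,0],[-0.08,0,0,-0.06,0,0,0],[-0.08,0.05,0,0,0,0,0],[-0.08,0.06,0,0,0,0,0],[-0.08,0.06,0,0,0,0,0],[-0.08,0.06,0,0,0,0,0],[-0.08,0,0,0,0,0,0],[-0.08,0,0,0,0,0,0]]}}

```text
time_s: 38.35
eef_pos: [491.6, 217.4, 227.7]
ee_rot: [0.0, 0.595, 0.803, -0.0]
force: [0.3, -0.8, -0.2]
grip_width: 0.542
grip_force: 0.0
```

```bash
python3 - <<'E'
from h import *
st(); look()
E
python3 seg.py
```

```text
j [ 0.2   0.32  1.42 -0.    1.4  -0.1 ] pos [491.6 217.4 227.7] along 341.8 lat 10.5 up 203.7 beta 0.0 xdir [-0.291  0.957 -0.001] F [ 0.3 -0.8 -0.2] w 46.1 gf 0.0 t 38.35
side spout_end [269.4 261. ] 0.75 [557.6  -3.2  54. ] board 87.9 -5.2
side foot [250.9 190.6] 0.88 [ 611.  -182.6   54. ] board -99.4 -4.5
side mould [252.4 192.5] 0.7 [ 607.1 -177.1   54. ] board -92.9 -2.4
top spout_end [224.2 215. ] 0.72 [568.   -5.6  54. ] board 82.6 -14.4
top foot [306.1 194.7] 0.73 [ 615.3 -178.4   54. ] board -96.5 -9.8
top mould [309.5 197.9] 0.61 [ 608.6 -185.6   54. ] board -101.6 -1.3
area 2753.5
[233.3 193.9] [610.6 -26.4  84. ] board 50.3 -49.3
[308.5 170.5] [ 662.2 -179.5   84. ] board -111.2 -54.4
[321.1 211.1] [ 579.6 -205.9   84. ] board -112.6 32.4
[245.9 234.5] [528.5 -54.6  84. ] board 47.1 37.5
area 15.0
[319. 217.] [ 567.6 -201.7   84. ] board -105.1 42.6
[323. 217.] [ 567.7 -209.8   84. ] board -112.9 44.8
[323. 221.] [ 559.7 -209.9   84. ] board -110.6 52.5
[319. 221.] [ 559.5 -201.8   84. ] board -102.8 50.4
orange 71
spout mean 71.9 -7.1
```

```bash
python3 -c "
from rig import ctrl
print(ctrl.finish_job())"
```

```text
the job is handed in; nothing more can be done
None
```

The mould now lies on its broad face with the spout pointing away from the stop. I let it down on a fingertip, then pushed it back until its foot met the stop, reading about 17 N of push. Camera measurements put it flat and square there within a few millimetres, nothing pointed to contact with the cans and bottle (I didn't re-measure them), and I handed the job in at about 39 s.

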